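# Set up the movement tester, shut its clamshell lid and hold it shut on the register pin

## Task

A watch movement lies in the bench tester, ready for its reading. While the lid is still open, press the tester's keys one at a time: the round key (on), then the square key (zero), then the long key (arm). Then swing the lid down until it rests on its two spring plungers, take the register pin out of its stand, push it down through the hole at the front of the lid into the bore below, and keep pushing until its collar has pressed the lid fully shut against the springs; finish like that, still holding the pin and pressing it down, and leave the loupe and the two small tins where they are.

Things in the scene. Friction and masses are not known exactly. Their poses are not given: they have to be found in the camera images.
- tester: bench-top tester, fixed: black pan 216 x 150 mm, white key console in front (top at z 34 mm, x -110 to -56), aluminium clamshell base behind (top at z 45 mm, x -55 to 100, 146 mm wide) holding a watch movement, with a dark-framed lid. Origin on the bench under it, 5 mm behind the pan's middle; x to its back (hinge side), y to its left seen from the robot, z up
- key_round_top (a point): centre of the top of the round key (24 mm across), the left one of the row of three on the console; key tops stand at tester z = 43 mm, key centres at x = -90 mm, 45 mm apart along y
- key_long_top (a point): centre of the top of the long key (20 mm in x, 34 mm in y), the middle one of the row
- key_square_top (a point): centre of the top of the square key (21 x 21 mm), the right one of the row
- key_round (a joint): how far the round key is pressed, m: 0 up, 0.004 fully down; it needs about 1.5 N to start and 4 N to go fully down, and springs back; counts as pressed beyond 0.003
- key_long (a joint): the same for the long key
- key_square (a joint): the same for the square key
- lid_hinge (a point): middle of the lid's hinge axis, which runs along the tester's y at tester x = +85, z = 52 mm. The lid is a flat frame with a clear window, 130 mm wide (y), 10 mm thick, its middle plane through the axis, reaching 130 mm from the axis (a rounded lip to 135); its front part, 90 to 130 mm from the axis, is solid but for the pin hole
- lid (a joint): opening angle of the lid, rad: 0 fully shut (level, underside 2 mm above the base), 1.25 wide open; opens up and to the back. Stiff hinge: stays where left, 0.5 to 2 N at the front edge moves it. Nearly shut, it rests on two spring plungers at about 0.055; from there about 7 N straight down at its hole shuts it, and it springs back to about 0.055 when let go
- lid_hole (a point): centre of the upper mouth of the hole through the lid (12 mm wide, 10 mm deep), 110 mm from the hinge axis in the middle of the lid's width; with the lid shut it stands at tester x = -25, y = 0, z = 57 mm. When the lid rests on its plungers it is about 6 mm higher
- bore_mouth (a point): centre of the mouth of the bore in the clamshell base, 12 mm wide, 30 mm deep, upright, at tester x = -25, y = 0, z = 45 mm: exactly below the lid's hole when the lid is shut, and within 0.5 mm of it when the lid rests on its plungers
- pin: register pin, 76 mm long, 40 to 85 g, upright in its stand: steel shank 10 mm thick, 36 mm long, its last 6 mm tapered to 5 mm; collar 26 mm wide; 12 mm neck; black fluted grip 20 mm wide. Origin: centre of the collar's underside; z along the pin toward the grip: tip at -36 mm, collar 0 to 4, neck 4 to 8, grip 8 to 40 mm
- pin_tip (a point): end of the pin's shank
- pin_stand: pin stand, fixed: aluminium block 38 x 38 mm on a dark foot 74 x 56 x 8 mm, 46 mm high in all, on the right-hand bench (5 mm lower than the left). Bore in its top 12 mm wide, 37 mm deep; the pin stands in it with its collar on the block. Origin: centre of its underside. Room between it and the tester: an upright panel stands between the benches from x = 0.57 m back (y about 0)
- loupe: black eye loupe, 37 mm wide, 28 mm high, loose on the bench behind the tester; leave it. Origin: centre of its underside
- grease_tin: round tin with a black lid, 34 mm wide, 30 mm high, loose on the bench behind the tester; leave it. Origin: centre of its underside
- screw_tin: flat round aluminium tin, 44 mm wide, 15 mm high, loose behind the pin stand; leave it. Origin: centre of its underside. Room: a shelf hangs 0.56 m above this bench and 0.63 m above the tester's, from x = 0.57 m back; the microscope hangs at x 0.44, y -0.36 m, 0.14 m up and higher, the lamp's head left of the tester from y = 0.33 m, 0.33 m up
There are look-alikes about, which are no part of the job. Leave any orange look-alike of the pin alone.

How it is judged:
By the outcome, as a careful person would: the job done as asked, in the order asked, and still so for the second after the job is handed in, while the arm keeps its last pose, push and grip.
It also fails if it takes over 67 s, if anything falls off the work surface, if the arm or the gripper's body presses on something with over 40 N, if the wrist force passes 120 N, or if a joint passes its speed limit or range.

## Robot

A 7-joint arm with a two-finger parallel gripper is mounted at the origin on a cart in front of the work surface, level with it; the furniture and walls round the work are solid. World frame = base frame: x ahead of the robot, y to its left, z up, the work surface at z = 0. Lengths are in m, angles in rad, forces in N, time in s.
With the tool pointing down it reaches from about 0.4 to 0.85 m from the base axis. Payload 4.5 kg.
Tool frame: the origin (TCP) lies where the fingers leave the gripper's body, on its centre line; the fingertips stand 64 mm ahead of it and the grasp point (between the pads) lies 45 mm ahead of it; z points along the fingers, y is the line along which they close (so a half turn about z gives the same grasp; the last joint's range is limited). The gripper opens to 88 mm and grips with 3 to 60 N. Pads are 18 mm wide; open, the fingers measure 123 mm over their backs; the gripper's body (75 mm by 187 mm) begins 45 mm behind the grasp point.
Start: joints at [-1.234, 0.689, -0.195, 1.565, 0.157, 0.902, -0.215], TCP at [0.186, 0.597, 0.303] pointing down, gripper open.
Joint ranges: [-3.01, 3.01], [-0.46, 2.08], [-1.47, 1.51], [0.13, 2.56], [-1, 4.14], [0.04, 2.09], [-2.66, 2.66]. Speed limits (rad/s): [2.57, 2.57, 3.14, 3.14, 3.14, 3.14, 3.14].

## Interface

Orientations are given as a unit quaternion [x, y, z, w].
In Python, from plant import r gives the robot as it stands.
- The arm moves only by the tool play_rows, never from a script. Its arguments are lists of equal length, an entry for each row: "translation": the shift along the tool's x, y, z in m, a list of three; "delta_rot": the turn, a rotation vector about the tool's x, y, z in degrees, a list of three; "grip": the opening, from -1 (shut) to 1 (fully open). In form: {"translation": [[x, y, z], ...], "delta_rot": [[rx, ry, rz], ...], "grip": [grip, ...]}. A call has 1 to 20 rows; each row shifts and turns the commanded pose from where the row before left it, along the tool's axes as they then stand; what a row does not reach is not made up. A row lasts 1/8 s, in which the tool goes at most 62.5 mm and 10.7 degrees, less where a joint would pass 70% of its speed; a pose out of reach is approached as far as the arm can. A call with a gripper value outside its range is refused whole. The fingers move at their own pace and stop on an object; "squeeze" is the grip in N (left out, the last holds). Time passes only in rows, so rows that do not move let the fingers close. It gives the time, the measured TCP pose, the force, the opening and the grip force at its end, in the units of the state.
- r.get_state(): the state, without advancing time (a new reading comes with each control period).
- r.snapshot(name): name is "side" or "top" or "wrist"; returns the picture (420x560x3 uint8, blue, green, red); there is no depth.
- r.get_calibration(name): a dict with "intrinsics" (3x3 intrinsics, pixels), "k1" (the pictures are not rectified: a ray, as slopes to the right and down, at radius r is drawn at 1 + k1 r^2 times it, then the intrinsics apply), "eye" and "rotation" of the camera in the world. Camera axes: x right, y up, looking along -z (the intrinsics and any distortion apply to the point x, -y, -z); pixel columns grow to the right and rows downward; lengths in m; the calibration is good to about 2 mm. A picture is of the moment at which its call begins: read the wrist's pose just before it. get_calibration takes no time and is no camera call; for the wrist camera it gives the pose at the moment of the call.
- r.finish_job(): hands the job in; it is judged then, once.
Trained networks look in the newest picture that a camera, given by its name, has taken for a name from the list of things; names that differ only in an ending like _2 or _b are one class to them, and where a whole thing is asked for, a point or a joint stands for the part that bears it (a point fixed in the world has none). Each returns a list of dicts, best first, with "confidence" (0 to 1); they miss things now and then, are a little off and sometimes report something else, mostly with a low value. They report only what shows in the picture. A call takes as long as a camera call. They do not tell look-alikes from the thing itself.
- r.look_for(camera, target): "point" ([x, y, z] in m, in world coordinates, good to about 4 mm: the middle of the surface that is visible of it).
- r.silhouettes(camera, target): "pixels" (420x560 bool, what is visible of it).
The state is a dict: "clock": time; "q": joint angles; "qd": joint speeds; "joint_torque": joint torques, N m; "tool_pos": TCP position; "eef_rot": TCP orientation; "contact_force": force on the tool from outside, world axes, zero at the start; "moment": the same for the moment, N m; "opening": opening from 0.0 (shut) to 1.0 (fully open); "finger_force": force on a finger pad.
Only numpy, scipy, OpenCV 4.12 (cv2) and the standard library are available. Lean on these libraries where they do the work, as an engineer would, in place of code of your own. Each camera call takes 0.05 s, during which the arm holds its last target. There are 200 camera calls.

## Working session

There is one attempt and no reset: what is moved stays moved. The work goes in short steps, Python scripts to look and compute and a tool call to move; the robot and the scene stay as the last step left them, time stands still between calls to the robot, and variables do not carry over. Pictures are saved under pics/ and viewed, at most 10 in all, crops included, and the job is handed in when it is done.

Besides the shell and the picture viewer there is one more tool, called after ">>>" as a command line: name --argument value ..., lists and objects as JSON in quotes. play_rows: Moves the arm, as the interface text tells. Its arguments: {"type":"object","properties":{"translation":{"type":"array","items":{"type":"array","items":{"type":"number"}}},"delta_rot":{"type":"array","items":{"type":"array","items":{"type":"number"}}},"grip":{"type":"array","items":{"type":"number"}},"squeeze":{"type":"number"}},"required":["translation","delta_rot","grip"]}

```bash
mkdir -p pics; ls
cat > h.py <<'E'
import numpy as np, cv2
from scipy.spatial.transform import Rotation as R
from plant import r
def save(n,f):
    im=r.snapshot(n); cv2.imwrite('pics/'+f,im); return im
def ray(n,u,v,c=None):
    c=c or r.get_calibration(n); K=np.array(c['intrinsics'])
    a=np.array([(u-K[0,2])/K[0,0],(v-K[1,2])/K[1,1]]); s=a.copy()
    for _ in range(30): s=a/(1+c['k1']*(s@s))
    d=np.array(rotm(c))@np.array([s[0],-s[1],-1]); return np.array(c['eye']),d
def rotm(c):
    q=np.array(c['rotation']); return q if q.shape==(3,3) else R.from_quat(q).as_matrix()
def atz(n,u,v,z,c=None):
    e,d=ray(n,u,v,c); return e+d*(z-e[2])/d[2]
def proj(n,p,c=None):
    c=c or r.get_calibration(n); K=np.array(c['intrinsics'])
    x=rotm(c).T@(np.array(p)-np.array(c['eye'])); s=np.array([x[0],-x[1]])/-x[2]
    s=s*(1+c['k1']*(s@s)); return np.array([K[0,0]*s[0]+K[0,2],K[1,1]*s[1]+K[1,2]])
E
python3 - <<'E'
from h import *
np.set_printoptions(precision=4,suppress=True)
s=r.get_state(); print({k:np.round(v,3) for k,v in s.items()})
for n in ['side','top','wrist']:
    save(n,n+'0.png'); c=r.get_calibration(n); print(n,c['eye'],np.array(c['rotation']).tolist())
    if n=='wrist': continue
    for t in ['tester','key_round_top','key_long_top','key_square_top','lid_hole','bore_mouth','lid_hinge','pin','pin_tip','pin_stand','loupe','grease_tin','screw_tin']:
        print(n,t,[(np.round(d['point'],3).tolist(),round(d['confidence'],2),proj(n,d['point']).round().tolist()) for d in r.look_for(n,t)][:4])
E
```

```text
pics
{'clock': np.float64(0.0), 'q': array([-1.234,  0.69 , -0.195,  1.566,  0.157,  0.902, -0.215]), 'qd': array([ 0.001, -0.001,  0.001,  0.003, -0.   , -0.002,  0.   ]), 'joint_torque': array([ -0.   , -52.756,  -1.267, -15.343,  -0.053,   0.006,   0.   ]), 'tool_pos': array([0.186, 0.596, 0.302]), 'eef_rot': array([ 0.151,  0.989, -0.001, -0.   ]), 'contact_force': array([ 0.153, -0.112, -0.737]), 'moment': array([ 0.022, -0.051,  0.057]), 'finger_force': np.float64(0.0), 'opening': np.float64(0.999)}
side [0.3061 0.4634 0.8898] [-0.08311738989677578, 0.284286881029561, 0.9206922336685893, -0.25416191617466094]
side tester [([0.51, 0.179, 0.046], 0.75, [274.0, 308.0]), ([0.769, 0.12, 0.019], 0.66, [186.0, 232.0])]
side key_round_top []
side key_long_top [([0.433, 0.154, 0.044], 0.67, [316.0, 317.0])]
side key_square_top [([0.444, 0.114, 0.043], 0.57, [321.0, 297.0])]
side lid_hole [([0.558, 0.181, 0.112], 0.56, [249.0, 281.0])]
side bore_mouth [([0.513, 0.184, 0.046], 0.95, [271.0, 309.0]), ([0.425, 0.203, 0.04], 0.74, [306.0, 342.0])]
side lid_hinge [([0.511, 0.177, 0.049], 0.89
[... 962 characters left out ...]
 0.044], 0.61, [210.0, 297.0])]
top lid_hole [([0.553, 0.174, 0.108], 0.85, [177.0, 240.0]), ([0.514, 0.169, 0.046], 0.36, [184.0, 261.0])]
top bore_mouth [([0.514, 0.166, 0.046], 0.78, [185.0, 261.0])]
top lid_hinge [([0.512, 0.161, 0.047], 0.74, [188.0, 262.0])]
top pin [([0.501, -0.285, 0.072], 0.56, [401.0, 268.0])]
top pin_tip [([0.448, -0.172, 0.08], 0.62, [347.0, 294.0]), ([0.497, -0.282, 0.076], 0.47, [400.0, 270.0])]
top pin_stand [([0.451, -0.171, -0.0], 0.93, [341.0, 292.0])]
top loupe []
top grease_tin []
top screw_tin [([0.557, -0.109, -0.005], 0.67, [313.0, 244.0])]
wrist [0.112  0.6188 0.3856] [-0.12206156308832612, -0.09001884519311931, 0.5857533664760869, 0.7961724536734882]
```

View pics/side0.png

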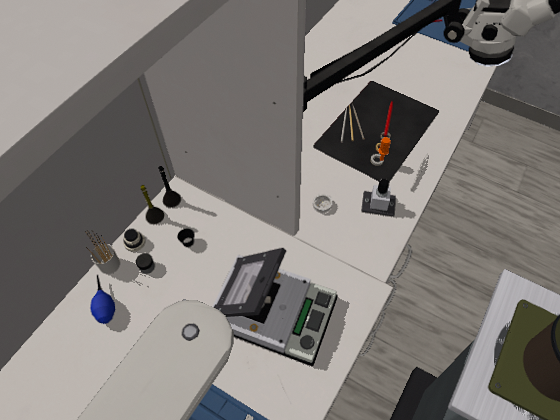

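View pics/top0.png

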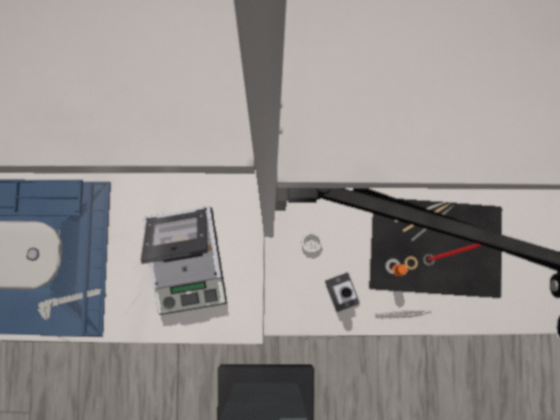

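Side view: the black pin stands in its block at (382,190). The orange look-alike is on the mat at (384,147). The brushes at (150,210) and (168,190) and the loupe-like rings near (133,238) aren't the pin either. I choose the black pin at (382,190). The tester is at (275,310), with keys round (307,342), long (316,320) and square (325,298). Top view: pin at (345,292), orange one at (400,270), keys near (169,302), (190,299) and (210,296). Next, one close crop.

Run:
```python
from h import *
a=cv2.imread('pics/side0.png');b=cv2.imread('pics/top0.png')
Z=lambda im,u,v,w,h,k:cv2.resize(im[v:v+h,u:u+w],None,fx=k,fy=k,interpolation=cv2.INTER_CUBIC)
m=np.vstack([np.hstack([Z(a,210,240,133,130,3),Z(b,130,200,100,130,3)[:, :300],np.zeros((390,101,3),np.uint8)])[:, :800],
 np.hstack([Z(a,350,165,66,50,4),Z(b,315,265,66,50,4),np.zeros((200,800-528,3),np.uint8)])])
cv2.imwrite('pics/crop1.png',m[:600])
```

```text
(no output)
```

View pics/crop1.png

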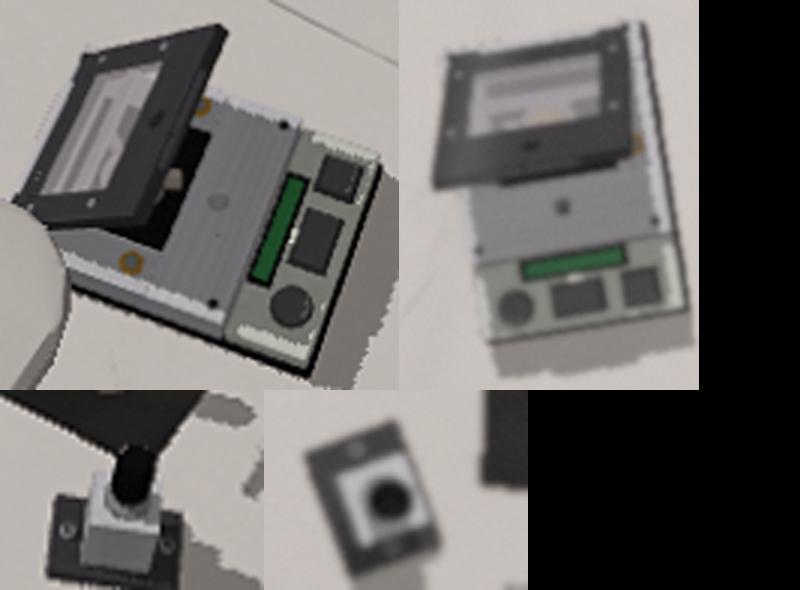

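Crop: the pin in its stand is black with a grip and collar, so it's the right one, not the orange. The lid is open with its hole at about (157,120) in the side crop. The bore mouth is at side (282.7,307) and top (184.3,268.7). Now computing positions from pixels.

Run:
```python
from h import *
np.set_printoptions(precision=4,suppress=True)
P={'round':((307,341.7),(169.3,302.3),.043),'long':((315.3,320.3),(190,299),.043),'sq':((322.7,298.3),(210.7,295.7),.043),'bore':((282.7,307),(184.3,268.7),.045),
'pintop':((384.5,181),(346,291.75),.076),'lidhole':((262.3,280),(174,248.5),None)}
for k,(s,t,z) in P.items():
    e1,d1=ray('side',*s);e2,d2=ray('top',*t)
    l=np.linalg.lstsq(np.c_[d1,-d2],e2-e1,rcond=None)[0]; a=e1+l[0]*d1;b=e2+l[1]*d2
    print(k,'tri',(a+b)/2,'gap',np.linalg.norm(a-b), *( [atz('side',*s,z),atz('top',*t,z)] if z else []))
# tester pose fit: x,y,yaw from keys+bore at both cams
from scipy.optimize import least_squares
L={'round':(-.09,.045,.043),'long':(-.09,0,.043),'sq':(-.09,-.045,.043),'bore':(-.025,0,.045)}
def res(p):
    o=[]
    for k,l in L.items():
        c,s=np.cos(p[2]),np.sin(p[2]); w=[p[0]+c*l[0]-s*l[1],p[1]+s*l[0]+c*l[1],l[2]]
        o+=list(proj('side',w)-P[k][0])+list(proj('top',w)-P[k][1])
    return np.array(o)
f=least_squares(res,[.52,.165,.13]);print(f.x,f.fun.round(1))
```

```text
round tri [0.426  0.2005 0.0335] gap 0.0011787516385421515 [0.4242 0.2032 0.043 ] [0.4269 0.1988 0.043 ]
long tri [0.4333 0.1565 0.0327] gap 0.0014541508552728477 [0.4311 0.16   0.043 ] [0.4342 0.1551 0.043 ]
sq tri [0.4414 0.1121 0.0375] gap 0.0001952974336434546 [0.4404 0.1144 0.043 ] [0.4415 0.1115 0.043 ]
bore tri [0.4972 0.1686 0.0433] gap 0.0014115006073672756 [0.4961 0.169  0.045 ] [0.4978 0.1686 0.045 ]
pintop tri [ 0.4498 -0.1686  0.0855] gap 0.003732473980977193 [ 0.4497 -0.1767  0.076 ] [ 0.4515 -0.1695  0.076 ]
lidhole tri [0.5335 0.1749 0.1321] gap 0.0011425831186082605
[0.5216 0.1731 0.1756] [-0.  -1.  -1.4  0.9 -0.2 -1.6 -1.1  0.6  0.1 -0.7 -0.7  0.3 -0.3 -0.3
 -0.1  0.4]
```

Run:
```python
from h import *
np.set_printoptions(precision=3,suppress=True)
for p in [(230,345),(195,300),(215,380),(185,420),(80,415)]: print(p,atz('side',*p,.37))
for p in [(60,250),(45,225),(45,285),(5,290)]: print(p,atz('top',*p,.37))
from scipy.spatial.transform import Rotation as R
s=r.get_state(); M=R.from_quat(s['eef_rot']).as_matrix(); print(M)
print('to wp',M.T@(np.array([.29,.36,.302])-s['tool_pos']), M.T@(np.array([.425,.2015,.164])-s['tool_pos']))
```

```text
(230, 345) [0.45  0.351 0.37 ]
(195, 300) [0.515 0.328 0.37 ]
(215, 380) [0.442 0.391 0.37 ]
(185, 420) [0.445 0.441 0.37 ]
(80, 415) [0.542 0.497 0.37 ]
(60, 250) [0.512 0.302 0.37 ]
(45, 225) [0.55  0.328 0.37 ]
(45, 285) [0.46  0.322 0.37 ]
(5, 290) [0.451 0.384 0.37 ]
[[-0.955  0.298  0.   ]
 [ 0.298  0.955  0.   ]
 [-0.     0.    -1.   ]]
to wp [-0.169 -0.195  0.001] [-0.346 -0.306  0.139]
```

>>> play_rows --translation '[[-0.028, -0.033, 0.01], [-0.028, -0.033, 0.01], [-0.028, -0.033, 0.01], [-0.028, -0.033, 0.01], [-0.028, -0.033, 0.01], [-0.03, -0.03, 0.01], [-0.035, -0.022, 0.01], [-0.035, -0.022, 0.01], [-0.035, -0.022, 0.01], [-0.035, -0.022, 0.01], [-0.035, -0.022, 0.01], [0, 0, 0], [0, 0, 0], [0, 0, 0], [0, 0, 0], [0, 0, 0], [0, 0, 0]]' --delta_rot '[[0, 0, 0], [0, 0, 0], [0, 0, 0], [0, 0, 0], [0, 0, 0], [0, 0, 0], [0, 0, 0], [0, 0, 0], [0, 0, 0], [0, 0, 0], [0, 0, 0], [0, 0, -7], [0, 0, -7], [0, 0, -7], [0, 0, -6.5], [0, 0, 0], [0, 0, 0]]' --grip '[-1, -1, -1, -1, -1, -1, -1, -1, -1, -1, -1, -1, -1, -1, -1, -1, -1]'

```text
clock: 3.58
tool_pos: [0.4248, 0.2027, 0.1928]
eef_rot: [-0.087, 0.996, 0.0, 0.0]
contact_force: [-0.2, -0.8, -0.5]
opening: 0.009
finger_force: 0.0
```

```bash
cat >> h.py <<'E'
T0=np.array([.5216,.1731,0]); YAW=.1756
RT=R.from_euler('z',YAW).as_matrix()
def tw(l): return T0+RT@np.array(l)
def wt(p): return RT.T@(np.array(p)-T0)
def st():
    s=r.get_state(); M=R.from_quat(s['eef_rot']).as_matrix(); p=np.array(s['tool_pos'])
    print('t',round(float(s['clock']),2),'tcp',p.round(4),'tip tester',(wt(p+M[:,2]*.064)*1e3).round(1),'F',np.round(s['contact_force'],1),'open',round(float(s['opening']),3),'ff',round(float(s['finger_force']),1))
    return p,M
def go(target): # tool-frame delta for the TCP
    p,M=st(); print('delta',(M.T@(np.array(target)-p)).round(4))
E
python3 - <<'E'
from h import *
p,M=st(); print(M.round(3)); go(tw([-.09,.045,.043+.064]))
save('wrist','w1.png');c=r.get_calibration('wrist')
for k in ['key_round_top','key_long_top','key_square_top','bore_mouth','lid_hole']:
    print(k,[((wt(d['point'])*1e3).round(1).tolist(),round(d['confidence'],2)) for d in r.look_for('wrist',k)])
for l in [(-.09,.045,.043),(-.09,0,.043),(-.09,-.045,.043),(-.025,0,.045)]: print(proj('wrist',tw(l),c).round(1))
E
```

```text
t 3.58 tcp [0.4248 0.2027 0.1928] tip tester [-90.1  46.  128.8] F [-0.2 -0.8 -0.5] open 0.009 ff 0.0
[[-0.985 -0.174  0.   ]
 [-0.174  0.985  0.   ]
 [-0.     0.    -1.   ]]
t 3.58 tcp [0.4248 0.2027 0.1928] tip tester [-90.1  46.  128.8] F [-0.2 -0.8 -0.5] open 0.009 ff 0.0
delta [-0.0001 -0.001   0.0858]
key_round_top [([-87.1, 40.3, 45.9], 0.63)]
key_long_top [([-93.1, 2.3, 44.0], 0.8)]
key_square_top [([-90.1, -45.7, 45.2], 0.85)]
bore_mouth [([-77.1, -6.0, 33.2], 0.78)]
lid_hole [([-89.7, 41.3, 39.7], 0.27)]
[284.1 215. ]
[231. 215.]
[178.5 214.9]
[234.7 283.3]
```

View pics/w1.png

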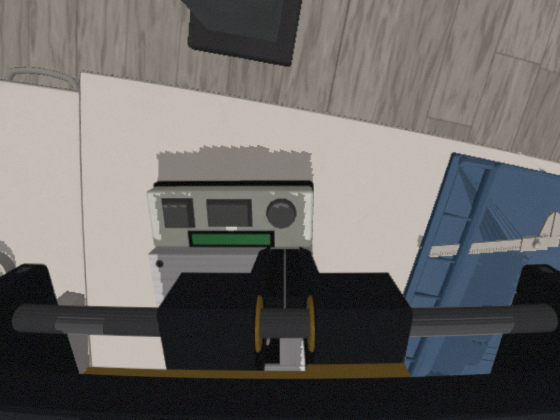

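Wrist: keys at (281,213), (230,212) and (178,212), within about 3 px of the fitted model, and the yaw aligns well. Pressing the round key.

>>> play_rows --translation '[[0, -0.001, 0.025], [0, 0, 0.025], [0, 0, 0.02], [0, 0, 0.01], [0, 0, 0.004], [0, 0, 0.003], [0, 0, 0.002], [0, 0, 0.001], [0, 0, 0]]' --delta_rot '[[0, 0, 0], [0, 0, 0], [0, 0, 0], [0, 0, 0], [0, 0, 0], [0, 0, 0], [0, 0, 0], [0, 0, 0], [0, 0, 0]]' --grip '[-1, -1, -1, -1, -1, -1, -1, -1, -1]'

```text
clock: 5.0
tool_pos: [0.4249, 0.2017, 0.1034]
eef_rot: [-0.088, 0.996, 0.0, 0.0]
contact_force: [-0.9, 0.5, 7.4]
opening: 0.008
finger_force: 3.6
```

```bash
python3 -c "
from h import *
st()"
```

```text
t 5.0 tcp [0.4249 0.2017 0.1034] tip tester [-90.1  45.1  39.4] F [-0.9  0.5  7.4] open 0.008 ff 3.6
```

>>> play_rows --translation '[[0, 0, -0.01], [0, 0, -0.015], [0, -0.03, 0], [0, -0.03, 0], [0, -0.03, 0], [0, 0, 0], [0, 0, 0.015], [0, 0, 0.004], [0, 0, 0.003], [0, 0, 0.002], [0, 0, 0.001], [0, 0, 0]]' --delta_rot '[[0, 0, 0], [0, 0, 0], [0, 0, 0], [0, 0, 0], [0, 0, 0], [0, 0, 0], [0, 0, 0], [0, 0, 0], [0, 0, 0], [0, 0, 0], [0, 0, 0], [0, 0, 0]]' --grip '[-1, -1, -1, -1, -1, -1, -1, -1, -1, -1, -1, -1]'

```text
clock: 6.5
tool_pos: [0.4406, 0.1141, 0.1034]
eef_rot: [-0.089, 0.996, 0.001, 0.001]
contact_force: [-1.4, 3.1, 7.6]
opening: 0.007
finger_force: 4.1
```

```bash
python3 -c "
from h import *
st()"
```

```text
t 6.5 tcp [0.4406 0.1141 0.1034] tip tester [-90.  -43.9  39.4] F [-1.4  3.1  7.6] open 0.007 ff 4.1
```

>>> play_rows --translation '[[0, 0, -0.01], [0, 0, -0.015], [0, 0.022, 0], [0, 0.023, 0], [0, 0, 0], [0, 0, 0], [0, 0, 0.015], [0, 0, 0.004], [0, 0, 0.003], [0, 0, 0.002], [0, 0, 0.001], [0, 0, 0]]' --delta_rot '[[0, 0, 0], [0, 0, 0], [0, 0, 0], [0, 0, 0], [0, 0, 0], [0, 0, 0], [0, 0, 0], [0, 0, 0], [0, 0, 0], [0, 0, 0], [0, 0, 0], [0, 0, 0]]' --grip '[-1, -1, -1, -1, -1, -1, -1, -1, -1, -1, -1, -1]'

```text
clock: 8.0
tool_pos: [0.4327, 0.1562, 0.1034]
eef_rot: [-0.088, 0.996, -0.001, 0.0]
contact_force: [-1.5, -3.1, 8.9]
opening: 0.007
finger_force: 4.2
```

```bash
python3 -c "
from h import *
st()"
```

```text
t 8.0 tcp [0.4327 0.1562 0.1034] tip tester [-90.5  -1.3  39.4] F [-1.5 -3.1  8.9] open 0.007 ff 4.2
```

>>> play_rows --translation '[[0, 0, -0.025], [0, 0, -0.035], [0, 0, -0.035], [0, 0, -0.035], [-0.03, 0, 0], [-0.035, 0, 0], [-0.032, 0, 0], [0, 0, 0], [0, 0, 0]]' --delta_rot '[[0, 0, 0], [0, 0, 0], [0, 0, 0], [0, 0, 0], [0, 0, 0], [0, 0, 0], [0, 0, 0], [0, 0, 0], [0, 0, 0]]' --grip '[-1, -1, -1, -1, -1, -1, -1, -1, -1]'

```text
clock: 9.12
tool_pos: [0.5273, 0.1744, 0.2325]
eef_rot: [-0.089, 0.996, 0.0, -0.001]
contact_force: [-0.5, -0.3, 0.4]
opening: 0.009
finger_force: 0.0
```

```bash
python3 -c "
from h import *
st()
a=save('side','s2.png');b=save('wrist','w2.png')
cv2.imwrite('pics/m2.png',np.hstack([cv2.resize(a[240:370,200:345],None,fx=2.7,fy=2.7,interpolation=cv2.INTER_CUBIC),cv2.resize(b,None,fx=.72,fy=.72)[:351][:, :400] if 0 else cv2.resize(b,(400,351))]))"
```

```text
t 9.12 tcp [0.5273 0.1744 0.2325] tip tester [  5.8   0.3 168.5] F [-0.5 -0.3  0.4] open 0.009 ff 0.0
```

View pics/m2.png

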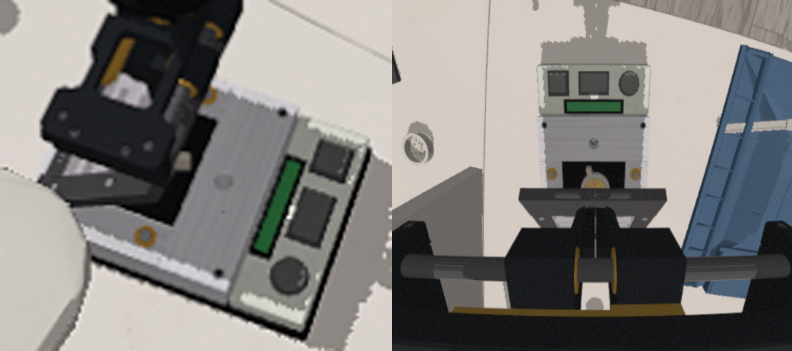

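Lid front edge lies under the fingertips (wrist crop ~(593,195)); pushing down along its arc.

>>> play_rows --translation '[[0, 0, 0.014], [0, 0, 0.014], [0.003, 0, 0.006], [0.004, 0, 0.006], [0.004, 0, 0.006], [0.003, 0, 0.006], [0.003, 0, 0.006], [0.003, 0, 0.007], [0.003, 0, 0.007], [0.002, 0, 0.007], [0.002, 0, 0.007], [0.001, 0, 0.005], [0.001, 0, 0.005], [0.001, 0, 0.004], [0, 0, 0.003], [0, 0, 0]]' --delta_rot '[[0, 0, 0], [0, 0, 0], [0, 0, 0], [0, 0, 0], [0, 0, 0], [0, 0, 0], [0, 0, 0], [0, 0, 0], [0, 0, 0], [0, 0, 0], [0, 0, 0], [0, 0, 0], [0, 0, 0], [0, 0, 0], [0, 0, 0], [0, 0, 0]]' --grip '[-1, -1, -1, -1, -1, -1, -1, -1, -1, -1, -1, -1, -1, -1, -1, -1]'

```text
clock: 11.22
tool_pos: [0.4987, 0.1691, 0.1296]
eef_rot: [-0.089, 0.996, -0.0, -0.0]
contact_force: [-0.0, 0.2, 0.5]
opening: 0.006
finger_force: 0.0
```

```bash
python3 -c "
from h import *
st()"
```

```text
t 11.22 tcp [0.4987 0.1691 0.1296] tip tester [-23.2   0.1  65.6] F [-0.   0.2  0.5] open 0.006 ff 0.0
```

>>> play_rows --translation '[[0, 0, 0.002], [0, 0, 0.002], [0, 0, 0.001], [0, 0, 0]]' --delta_rot '[[0, 0, 0], [0, 0, 0], [0, 0, 0], [0, 0, 0]]' --grip '[-1, -1, -1, -1]'

```text
clock: 11.72
tool_pos: [0.4987, 0.1692, 0.1248]
eef_rot: [-0.089, 0.996, 0.0, 0.0]
contact_force: [-1.5, -0.2, 3.4]
opening: 0.003
finger_force: 2.1
```

```bash
python3 -c "
from h import *
st()"
```

```text
t 11.72 tcp [0.4987 0.1692 0.1248] tip tester [-23.2   0.1  60.8] F [-1.5 -0.2  3.4] open 0.003 ff 2.1
```

>>> play_rows --translation '[[0, 0, -0.01], [0, 0, -0.03], [0, 0, -0.04], [0.01, -0.032, 0], [0.011, -0.033, 0], [0.011, -0.033, 0], [0.011, -0.033, 0], [0.011, -0.033, 0], [0.011, -0.033, 0], [0.011, -0.032, 0], [0.011, -0.032, 0], [0.011, -0.032, 0], [0.01, -0.032, 0], [0, 0, 0], [0, 0, 0]]' --delta_rot '[[0, 0, 0], [0, 0, 0], [0, 0, 0], [0, 0, 0], [0, 0, 0], [0, 0, 0], [0, 0, 0], [0, 0, 0], [0, 0, 0], [0, 0, 0], [0, 0, 0], [0, 0, 0], [0, 0, 0], [0, 0, 0], [0, 0, 0]]' --grip '[-1, -1, -1, -1, -1, -1, -1, -1, -1, -1, -1, 0, 0.5, 0.5, 0.5]'

```text
clock: 13.6
tool_pos: [0.45, -0.1691, 0.205]
eef_rot: [-0.089, 0.996, 0.0, 0.0]
contact_force: [0.7, 1.1, 0.6]
opening: 0.434
finger_force: 0.0
```

Run:
```python
from h import *
st()
a=save('side','s3.png');t=save('top','t3.png');c=r.get_calibration('wrist');b=save('wrist','w3.png')
for n in ['wrist','side','top']:
  for k in ['pin','pin_stand','lid_hole']:
    print(n,k,[(np.round(d['point'],4).tolist(),round(d['confidence'],2),proj(n,d['point']).round().tolist()) for d in r.look_for(n,k)])
print('pred pin top',proj('wrist',[.45,-.171,.081],c),'origin', proj('wrist',[.45,-.171,.041],c))
print('lid hole pred side/top',proj('side',tw([-.025,0,.063])),proj('top',tw([-.025,0,.063])))
m=np.zeros((600,800,3),np.uint8); m[:420,:560]=b
m[:230,560:790]=cv2.resize(a[260:352,215:307],(230,230),interpolation=cv2.INTER_CUBIC)
m[240:470,560:790]=cv2.resize(t[210:310,135:235],(230,230),interpolation=cv2.INTER_CUBIC)
cv2.imwrite('pics/m3.png',m)
for p in [(470,55),(490,60),(500,62),(520,55)]: print('scope',p,atz('side',*p,.16).round(3))
```

```text
t 13.6 tcp [ 0.45   -0.1691  0.205 ] tip tester [-130.2 -324.4  141. ] F [0.7 1.1 0.6] open 0.434 ff 0.0
wrist pin [([0.4468, -0.171, 0.08], 0.78, [283.0, 221.0]), ([0.4919, -0.2888, 0.0641], 0.55, [137.0, 240.0])]
wrist pin_stand [([0.4344, -0.1766, 0.0067], 0.93, [280.0, 183.0])]
wrist lid_hole []
side pin [([0.4471, 0.1139, 0.0453], 0.72, [320.0, 296.0]), ([0.4512, -0.1637, 0.0652], 0.51, [381.0, 188.0]), ([0.5418, 0.1769, 0.0608], 0.18, [260.0, 295.0])]
side pin_stand [([0.4497, -0.1605, 0.0052], 0.56, [376.0, 205.0])]
side lid_hole [([0.5396, 0.1792, 0.0556], 0.66, [260.0, 298.0])]
top pin []
top pin_stand []
top lid_hole [([0.541, 0.1731, 0.0601], 0.84, [182.0, 248.0])]
pred pin top [282.09404266 224.83420493] origin [282.39256119 209.06629607]
lid hole pred side/top [282.26481584 302.88100055] [182.74871757 268.78031817]
scope (470, 55) [ 0.412 -0.572  0.16 ]
scope (490, 60) [ 0.364 -0.581  0.16 ]
scope (500, 62) [ 0.341 -0.587  0.16 ]
scope (520, 55) [ 0.305 -0.642  0.16 ]
```

View pics/m3.png

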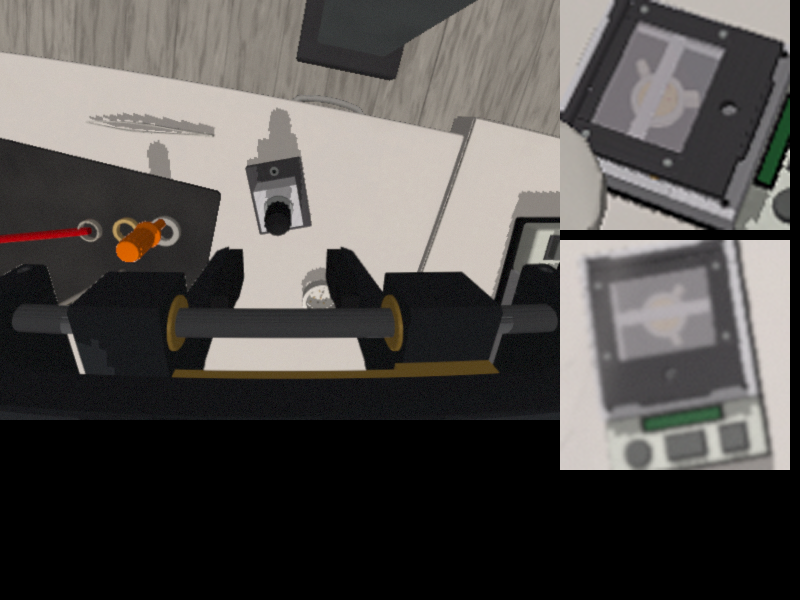

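Wrist: black pin's grip at about (277,222) in its block, the orange look-alike at (140,240) on the mat, and the screw tin at (318,295). Side and top insets: the lid is down on its plungers, with its hole at side (282.6,302.8), matching the predicted (282.3,302.9). Next, a refined pin axis.

Run:
```python
from h import *
from scipy.optimize import least_squares
c=r.get_calibration('wrist'); b=cv2.imread('pics/w3.png')
g=cv2.cvtColor(b,cv2.COLOR_BGR2GRAY)
for v in range(196,240,4): print(v,(g[v,255:300:2]).tolist())
mk=r.silhouettes('wrist','pin')[0]['pixels']; ys,xs=np.nonzero(mk); print(xs.min(),xs.max(),ys.min(),ys.max())
for v in range(ys.min(),ys.max()+1,4):
    x=np.nonzero(mk[v])[0]; print(v,x.min(),x.max())
for y in [-.171,-.175]:
  for z,rr in [(.081,.01),(.049,.01)]:
    print(y,z,proj('wrist',[.45-.0018,y-rr,z],c).round(1),proj('wrist',[.45,y+rr,z],c).round(1),proj('wrist',[.45-.01,y,z],c).round(1),proj('wrist',[.45+.01,y,z],c).round(1))
```

```text
196 [190, 190, 185, 191, 192, 175, 133, 126, 122, 99, 84, 84, 85, 87, 103, 121, 127, 125, 187, 196, 190, 179, 56]
200 [176, 188, 193, 192, 195, 185, 114, 93, 91, 92, 95, 82, 88, 91, 92, 96, 94, 106, 152, 192, 192, 191, 83]
204 [106, 193, 193, 193, 185, 112, 95, 85, 30, 17, 11, 15, 17, 13, 16, 45, 71, 104, 115, 144, 191, 190, 125]
208 [70, 186, 192, 199, 181, 138, 63, 14, 10, 14, 13, 21, 8, 14, 6, 11, 16, 89, 137, 181, 189, 189, 183]
212 [89, 123, 200, 193, 187, 98, 10, 14, 13, 11, 11, 13, 6, 14, 8, 13, 11, 17, 139, 186, 194, 194, 188]
216 [156, 85, 187, 195, 186, 50, 12, 15, 20, 22, 22, 19, 23, 21, 15, 18, 12, 23, 124, 193, 192, 189, 191]
220 [188, 75, 148, 193, 174, 12, 23, 20, 24, 26, 24, 24, 21, 25, 17, 25, 24, 15, 126, 194, 191, 192, 194]
224 [196, 127, 86, 188, 183, 44, 22, 22, 20, 26, 25, 24, 29, 26, 22, 28, 19, 25, 110, 191, 190, 193, 196]
228 [198, 187, 72, 164, 196, 173, 27, 26, 28, 32, 31, 30, 33, 30, 29, 31, 26, 45, 80, 92, 104, 118, 144]
232 [198, 198, 109, 82, 96, 84, 68, 73, 33, 29, 32, 36, 37, 36, 38, 85, 187, 197, 197, 199, 199, 199, 199]
236 [197, 199, 199, 202, 200, 198, 197, 195, 199, 192, 191, 164, 189, 193, 196, 197, 197, 198, 199, 199, 199, 199, 199]
116 164 220 261
220 158 163
224 138 164
228 135 161
232 131 159
236 126 159
240 120 158
244 117 154
248 116 149
252 117 145
256 118 141
260 123 136
-0.171 0.081 [271.2 221.5] [296.7 228. ] [286.1 213.6] [281.5 237.8]
-0.171 0.049 [272.8 208.9] [295.2 214.7] [285.9 201.8] [281.8 223.4]
-0.175 0.081 [265.9 220.6] [291.5 227.2] [280.8 212.7] [276.3 237. ]
-0.175 0.049 [268.2 208.1] [290.6 213.9] [281.3 201. ] [277.3 222.7]
```

>>> play_rows --translation '[[0.001, -0.0045, 0.025], [0, 0, 0.025], [0, 0, 0.025], [0, 0, 0.012], [0, 0, 0.006], [0, 0, 0], [0, 0, 0], [0, 0, 0], [0, 0, 0], [0, 0, 0], [0, 0, 0]]' --delta_rot '[[0, 0, 0], [0, 0, 0], [0, 0, 0], [0, 0, 0], [0, 0, 0], [0, 0, 0], [0, 0, 0], [0, 0, 0], [0, 0, 0], [0, 0, 0], [0, 0, 0]]' --grip '[0.5, 0.5, 0.5, 0.5, 0.5, -1, -1, -1, -1, -1, -1]' --squeeze 5

```text
clock: 15.62
tool_pos: [0.4496, -0.1745, 0.1118]
eef_rot: [-0.088, 0.996, -0.0, 0.0]
contact_force: [-0.8, -0.0, 2.0]
opening: 0.228
finger_force: 5.0
```

```bash
python3 -c "
from h import *
st(); print(r.get_state()['moment'])"
```

```text
t 15.62 tcp [ 0.4496 -0.1745  0.1118] tip tester [-131.6 -329.7   47.8] F [-0.8 -0.   2. ] open 0.228 ff 5.0
[-0.00921472  0.01175841 -0.00535484]
```

>>> play_rows --translation '[[0, 0, 0], [0, 0, 0], [0, 0, -0.008], [0, 0, -0.02], [0, 0, -0.028], [0, 0, -0.03], [0, 0, 0], [0, 0, 0]]' --delta_rot '[[0, 0, 0], [0, 0, 0], [0, 0, 0], [0, 0, 0], [0, 0, 0], [0, 0, 0], [0, 0, 0], [0, 0, 0]]' --grip '[-1, -1, -1, -1, -1, -1, -1, -1]' --squeeze 45

```text
clock: 16.62
tool_pos: [0.4491, -0.1746, 0.1973]
eef_rot: [-0.088, 0.996, 0.0, -0.0]
contact_force: [-1.4, 0.1, -0.6]
opening: 0.214
finger_force: 45.0
```

>>> play_rows --translation '[[-0.01, 0.03, 0], [-0.011, 0.033, 0], [-0.011, 0.033, 0], [-0.011, 0.033, 0], [-0.011, 0.033, 0], [-0.011, 0.033, 0], [-0.011, 0.033, 0], [-0.011, 0.033, 0], [-0.01, 0.033, 0], [-0.01, 0.026, 0], [0, 0.01, 0], [0, 0, 0], [0, 0, 0], [0, 0, 0]]' --delta_rot '[[0, 0, 0], [0, 0, 0], [0, 0, 0], [0, 0, 0], [0, 0, 0], [0, 0, 0], [0, 0, 0], [0, 0, 0], [0, 0, 0], [0, 0, 0], [0, 0, 0], [0, 0, 0], [0, 0, 0], [0, 0, 0]]' --grip '[-1, -1, -1, -1, -1, -1, -1, -1, -1, -1, -1, -1, -1, -1]'

```text
clock: 18.38
tool_pos: [0.4967, 0.1678, 0.1976]
eef_rot: [-0.088, 0.996, -0.001, -0.0]
contact_force: [-0.5, -0.2, -0.4]
opening: 0.213
finger_force: 45.0
```

Run:
```python
from h import *
go(tw([-.025,0,.197])); 
c=r.get_calibration('wrist');b=save('wrist','w4.png');a=save('side','s4.png')
print('hole pred',proj('wrist',tw([-.025,0,.063]),c), 'tip pred',[ (proj('wrist',p+M[:,2]*z,c).round(1)) for p,M in [st()] for z in (.0708,.1068)])
m=np.zeros((420,800,3),np.uint8)
m[:420,:560]=cv2.resize(b[110:320,145:425],(560,420),interpolation=cv2.INTER_CUBIC)
m[:240,560:800]=cv2.resize(a[240:360,215:335],(240,240),interpolation=cv2.INTER_CUBIC)
cv2.imwrite('pics/m4.png',m)
```

```text
t 18.38 tcp [0.4967 0.1678 0.1976] tip tester [-25.4  -0.9 133.6] F [-0.5 -0.2 -0.4] open 0.213 ff 45.0
delta [-0.0004  0.0008  0.0006]
t 18.48 tcp [0.4968 0.1683 0.1977] tip tester [-25.3  -0.4 133.7] F [ 0.1 -0.  -0.9] open 0.216 ff 45.0
hole pred [286.63555001 221.57401254] tip pred [array([286.7, 258.1]), array([286.3, 234.7])]
```

View pics/m4.png

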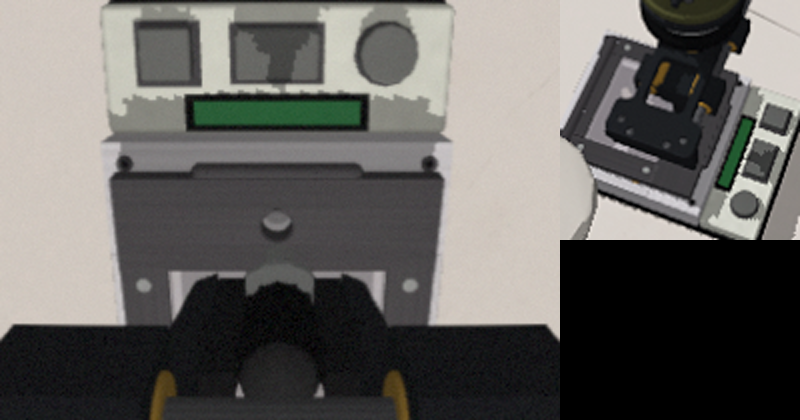

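Run:
```python
from h import *
c=r.get_calibration('wrist'); print(np.array(c['intrinsics']).round(1).tolist(),c['k1'])
b=cv2.imread('pics/w4.png')
cv2.imwrite('pics/z4.png',cv2.resize(b[205:275,245:325],(800,600)[0:1]+(700,) if 0 else (685,600),interpolation=cv2.INTER_CUBIC))
p,M=st()
def circ(l,rad,z):  # tool-frame offset
    for dx in (-rad,0,rad):
        print(l,dx,proj('wrist',p+M@np.array([dx,0,z]),c).round(1))
circ('collar under',.013,.0708); circ('tip',.0025,.1068); circ('shank end',.005,.1008)
print('hole lateral',[proj('wrist',tw([-.025+dx,dy,.063]),c).round(1) for dx,dy in [(0,.006),(0,-.006),(.006,0),(-.006,0)]])
for n in ['wrist']:
  for k in ['pin','lid_hole','pin_tip']:
    print(k,[(np.round(d['point'],4).tolist(),round(d['confidence'],2),proj(n,d['point'],c).round().tolist()) for d in r.look_for(n,k)])
```

```text
[[290.0, 0.0, 284.4], [0.0, 290.0, 209.3], [0.0, 0.0, 1.0]] -0.05326398353568902
t 18.48 tcp [0.4968 0.1683 0.1977] tip tester [-25.3  -0.4 133.7] F [ 0.1 -0.  -0.9] open 0.216 ff 45.0
collar under -0.013 [285.7 277.1]
collar under 0 [285.8 257.7]
collar under 0.013 [285.8 237.2]
tip -0.0025 [285.5 237.6]
tip 0 [285.5 234.3]
tip 0.0025 [285.5 231. ]
shank end -0.005 [285.5 244.3]
shank end 0 [285.6 237.6]
shank end 0.005 [285.6 230.8]
hole lateral [array([293.4, 221.2]), array([278.4, 221.2]), array([285.9, 228.3]), array([285.9, 214.1])]
pin [([0.4907, 0.1693, 0.1638], 0.66, [291.0, 283.0]), ([0.4306, 0.1572, 0.04], 0.26, [286.0, 133.0]), ([0.4245, 0.1967, 0.0416], 0.17, [336.0, 134.0])]
lid_hole [([0.5008, 0.1671, 0.064], 0.95, [283.0, 226.0]), ([0.4253, 0.197, 0.0423], 0.19, [336.0, 135.0])]
pin_tip [([0.4911, 0.1686, 0.1631], 0.61, [289.0, 283.0])]
```

View pics/z4.png

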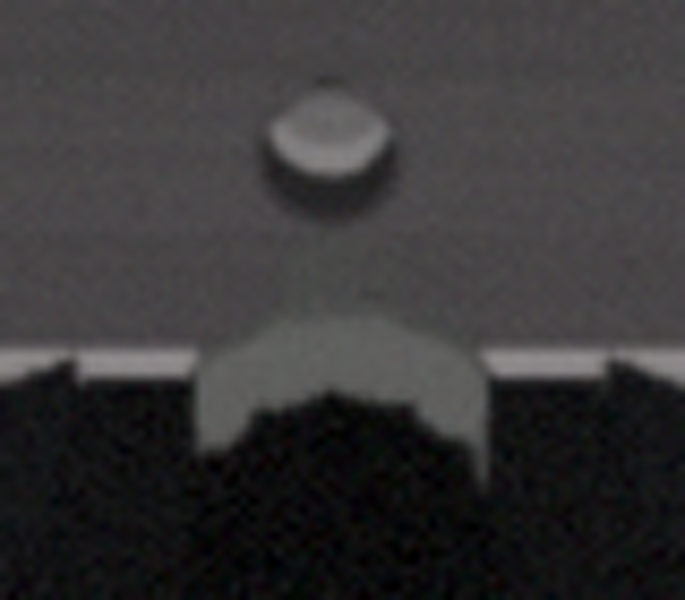

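The zoom shows the hole mouth centred at about (329,149), i.e. image (283.4,222.4). The collar spans 193–488, centred at u≈284.7, with its front edge at v≈241.4. The shank below it has faint contrast, so I'll find the tip by colour.

Run:
```python
from h import *
b=cv2.imread('pics/w4.png').astype(float)
d=cv2.GaussianBlur(b[...,1]-b[...,2],(0,0),.8)
for v in range(224,250): print(v,d[v,266:304].round().astype(int).tolist())
```

```text
224 [-3, -3, -3, -4, -4, -4, -3, -3, -2, -2, -2, -2, -1, -2, -2, -3, -3, -3, -3, -2, -2, -2, -2, -2, -3, -3, -3, -2, -3, -3, -3, -3, -3, -4, -4, -3, -4, -4]
225 [-3, -3, -3, -3, -4, -3, -3, -3, -3, -3, -2, -2, -2, -1, -1, -1, -2, -2, -2, -1, -1, -1, -1, -2, -3, -3, -3, -3, -3, -3, -3, -3, -3, -3, -4, -3, -3, -4]
226 [-3, -3, -3, -3, -3, -3, -3, -3, -4, -3, -3, -2, -2, -1, -1, -1, -1, -2, -1, 0, 1, -1, -1, -2, -2, -3, -3, -3, -2, -3, -3, -3, -3, -3, -4, -4, -3, -3]
227 [-3, -3, -2, -2, -2, -3, -3, -3, -3, -3, -3, -2, -1, -1, -1, -1, -1, -1, -1, -1, 0, -1, -2, -2, -2, -3, -3, -3, -2, -3, -3, -3, -3, -3, -4, -4, -3, -3]
228 [-4, -3, -2, -2, -3, -3, -3, -3, -3, -3, -3, -3, -2, -1, -1, -1, -1, -1, -1, -2, -2, -2, -2, -2, -2, -3, -3, -3, -2, -2, -3, -3, -3, -2, -3, -3, -3, -3]
229 [-3, -3, -2, -3, -3, -3, -3, -3, -3, -4, -3, -4, -3, -2, -2, -2, -2, -1, -2, -3, -3, -2, -2, -2, -3, -3, -3, -3, -3, -2, -3, -3, -3, -2, -2, -3, -3, -3]
230 [-3, -3, -3, -3, -4, -4, -4, -4, -4, -3, -3, -4, -3, -2, -2, -1, -2, -2, -2, -3, -3, -3, -3, -3, -4, -4, -4, -4, -3, -3, -3, -3, -3, -2, -3, -4, -3, -3]
231 
[... 1951 characters left out ...]
1, 2, 2, 1, 1, 0, 0, 0, 0, 0, 0, 0, 0, 1, 1, 1, -1, -2, -3, -4, -4]
245 [-3, -3, -2, -2, -1, 0, 0, 1, 1, 1, 1, 1, 2, 2, 2, 1, 0, 1, 1, 1, 1, 0, 0, 0, 0, -1, 0, 0, 0, 0, 0, 1, 1, 0, -2, -3, -4, -4]
246 [-3, -3, -2, -1, 0, 0, 0, 0, 0, 0, 0, 1, 2, 2, 2, 1, 0, 1, 1, 1, 0, 0, 0, 0, -1, -1, -1, 0, 0, 0, 0, 0, 0, 0, -1, -3, -3, -4]
247 [-3, -2, -1, 0, 0, 0, 0, 0, 0, 0, 0, 1, 2, 2, 1, 0, 0, 0, 1, 1, 0, 0, 0, 0, 0, 0, 0, 0, 1, 1, 1, 1, 0, 0, -1, -2, -3, -4]
248 [-3, -1, 0, 0, 0, 0, 0, 0, 0, 0, 1, 1, 2, 2, 1, 0, 0, 0, 1, 0, -1, 0, 0, 1, 0, 0, 0, 1, 1, 1, 0, 1, 1, 0, -1, -1, -2, -3]
249 [-1, 0, 0, 0, 0, 0, 0, 0, 1, 1, 1, 1, 1, 0, 0, 0, 0, 0, 1, 1, 0, -1, 0, 0, 0, 0, 0, 0, 1, 1, 0, 0, 0, 0, 0, 0, 0, -1]
```

>>> play_rows --translation '[[0.0007, -0.0007, 0.01], [0, 0, 0.01], [0, 0, 0.007], [0, 0, 0.004], [0, 0, 0.003], [0, 0, 0.003], [0, 0, 0]]' --delta_rot '[[0, 0, 0], [0, 0, 0], [0, 0, 0], [0, 0, 0], [0, 0, 0], [0, 0, 0], [0, 0, 0]]' --grip '[-1, -1, -1, -1, -1, -1, -1]'

```text
clock: 19.5
tool_pos: [0.4964, 0.1679, 0.1605]
eef_rot: [-0.088, 0.996, -0.0, 0.0]
contact_force: [1.7, -2.0, -1.6]
opening: 0.214
finger_force: 45.0
```

```bash
python3 -c "
from h import *
p,M=st(); s=r.get_state(); print('F tool',M.T@s['contact_force'],s['moment'].round(3) if hasattr(s['moment'],'round') else s['moment'])"
```

```text
t 19.5 tcp [0.4964 0.1679 0.1605] tip tester [-25.7  -0.8  96.5] F [ 1.7 -2.  -1.6] open 0.214 ff 45.0
F tool [-1.30124929 -2.23091463  1.65008038] [-0.49  -0.449 -0.008]
```

>>> play_rows --translation '[[-0.0004, -0.0006, 0], [0, 0, 0.003], [0, 0, 0.003], [0, 0, 0.003], [0, 0, 0.003], [0, 0, 0]]' --delta_rot '[[0, 0, 0], [0, 0, 0], [0, 0, 0], [0, 0, 0], [0, 0, 0], [0, 0, 0]]' --grip '[-1, -1, -1, -1, -1, -1]'

```text
clock: 20.25
tool_pos: [0.4967, 0.1678, 0.1483]
eef_rot: [-0.088, 0.996, -0.0, -0.0]
contact_force: [2.1, -1.9, -2.2]
opening: 0.211
finger_force: 45.0
```

```bash
python3 -c "
from h import *
p,M=st(); s=r.get_state(); print('F tool',M.T@s['contact_force'],s['moment'])"
```

```text
t 20.25 tcp [0.4967 0.1678 0.1483] tip tester [-25.5  -0.8  84.3] F [ 2.1 -1.9 -2.2] open 0.211 ff 45.0
F tool [-1.73559507 -2.25915314  2.24067848] [-4.48112558e-01 -4.65312580e-01  6.49488077e-05]
```

>>> play_rows --translation '[[-0.0005, -0.0008, 0], [0, 0, 0.003], [0, 0, 0.003], [0, 0, 0.003], [0, 0, 0.002], [0, 0, 0]]' --delta_rot '[[0, 0, 0], [0, 0, 0], [0, 0, 0], [0, 0, 0], [0, 0, 0], [0, 0, 0]]' --grip '[-1, -1, -1, -1, -1, -1]'

```text
clock: 21.0
tool_pos: [0.4971, 0.1674, 0.1375]
eef_rot: [-0.089, 0.996, 0.0, -0.0]
contact_force: [0.5, 0.8, 0.1]
opening: 0.21
finger_force: 45.0
```

```bash
python3 -c "
from h import *
p,M=st(); s=r.get_state(); print('F tool',M.T@s['contact_force'],s['moment'])"
```

```text
t 21.0 tcp [0.4971 0.1674 0.1375] tip tester [-25.2  -1.3  73.5] F [0.5 0.8 0.1] open 0.21 ff 45.0
F tool [-0.6842738   0.71531519 -0.07524881] [ 0.00688579 -0.03664652 -0.02331028]
```

>>> play_rows --translation '[[0, 0, 0.002], [0, 0, 0.002], [0, 0, 0.002], [0, 0, 0.002], [0, 0, 0.001], [0, 0, 0]]' --delta_rot '[[0, 0, 0], [0, 0, 0], [0, 0, 0], [0, 0, 0], [0, 0, 0], [0, 0, 0]]' --grip '[-1, -1, -1, -1, -1, -1]' --squeeze 55

```text
clock: 21.75
tool_pos: [0.497, 0.1673, 0.1289]
eef_rot: [-0.089, 0.996, -0.0, -0.0]
contact_force: [-1.2, -0.6, 3.9]
opening: 0.216
finger_force: 55.0
```

```bash
python3 -c "
from h import *
p,M=st(); s=r.get_state(); print('F tool',M.T@s['contact_force'],s['moment'])"
```

```text
t 21.75 tcp [0.497  0.1673 0.1289] tip tester [-25.2  -1.4  64.9] F [-1.2 -0.6  3.9] open 0.216 ff 55.0
F tool [ 1.29100098 -0.39654649 -3.93196094] [-0.01349407  0.33901023 -0.04666417]
```

>>> play_rows --translation '[[0, 0, 0.001], [0, 0, 0.001], [0, 0, 0]]' --delta_rot '[[0, 0, 0], [0, 0, 0], [0, 0, 0]]' --grip '[-1, -1, -1]'

```text
clock: 22.12
tool_pos: [0.4969, 0.1673, 0.1277]
eef_rot: [-0.089, 0.996, -0.0, 0.0]
contact_force: [-3.1, -0.9, 13.5]
opening: 0.206
finger_force: 55.0
```

>>> play_rows --translation '[[0, 0, 0.001], [0, 0, 0.0005], [0, 0, 0]]' --delta_rot '[[0, 0, 0], [0, 0, 0], [0, 0, 0]]' --grip '[-1, -1, -1]'

```text
clock: 22.5
tool_pos: [0.4969, 0.1673, 0.1275]
eef_rot: [-0.089, 0.996, -0.0, 0.001]
contact_force: [-5.4, -2.6, 26.9]
opening: 0.211
finger_force: 55.0
```

>>> play_rows --translation '[[0, 0, 0], [0, 0, 0], [0, 0, 0], [0, 0, 0]]' --delta_rot '[[0, 0, 0], [0, 0, 0], [0, 0, 0], [0, 0, 0]]' --grip '[-1, -1, -1, -1]'

```text
clock: 23.0
tool_pos: [0.4969, 0.1673, 0.1275]
eef_rot: [-0.089, 0.996, -0.0, 0.001]
contact_force: [-5.4, -2.6, 27.1]
opening: 0.211
finger_force: 55.0
```

Run:
```python
from h import *
st();b=save('wrist','w5.png');a=save('side','s5.png')
m=np.zeros((420,800,3),np.uint8)
m[:420,:420]=cv2.resize(b[150:290,215:355],(420,420),interpolation=cv2.INTER_CUBIC)
m[:380,420:800]=cv2.resize(a[230:370,200:340],(380,380),interpolation=cv2.INTER_CUBIC)
cv2.imwrite('pics/m5.png',m)
```

```text
t 23.0 tcp [0.4969 0.1673 0.1275] tip tester [-25.3  -1.4  63.5] F [-5.4 -2.6 27.1] open 0.211 ff 55.0
```

View pics/m5.png

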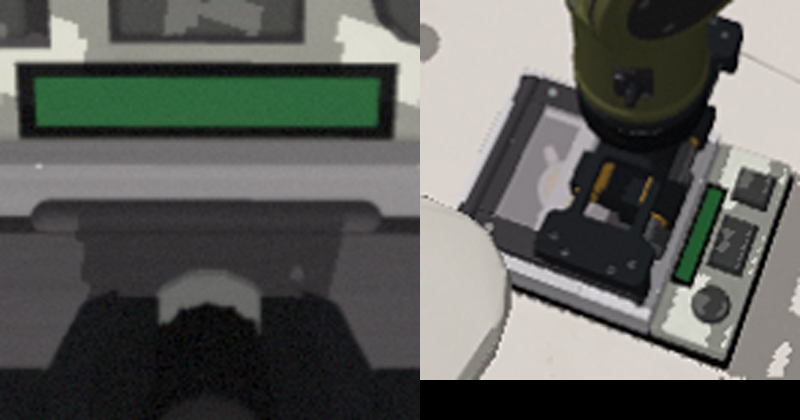

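The collar sits flush on the level lid at (210,285), with no shank showing. Contact is stiff, with 27 N steady at the expected shut height, so I'm handing in.

```bash
python3 -c "
from plant import r
print(r.finish_job())"
```

```text
the job is handed in; nothing more can be done
None
```

The job is handed in at about 23 s. I pressed the keys in order (round, square, long), lowered the lid onto its plungers and pushed the pin through into the bore. Its collar is holding the lid shut with a steady 27 N, with the gripper still on the pin. I did not touch the loupe, the tins or the orange look-alike.

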